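Sweep root slices through the gate of a sorting tray

TASK

Sweep the three small round root slices with the fingertips along the floor of the sorting tray and through the gate, one after the other, so that each drops into the slot behind it. Do not pick them up or press or pinch them hard, for they are brittle; leave the large slice, the long slice and the brass weight in the tray where they are, and the jar and the mortar beside the tray too.

Things in the scene. Friction and masses are not known exactly. Their poses are not given: they have to be found in the camera images.
- tray: fixed wooden sorting tray, 356 mm (x) by 276 mm (y), place and yaw vary. Origin at table level; +x points to gate and slot. Flat sorting floor 85 mm above the origin, x -160 to +108 mm, y -130 to +130 mm, with 8 mm thick walls standing 18 mm above it. The +x wall (x 105 to 113 mm) has the gate in its middle; the floor ends inside the gate at x = 108 mm and drops straight into the slot
- gate (a point): middle of the gate at the height of the sorting floor, 85 mm above the table (tray x = 109 mm, y = 0). The gate is 56 mm wide along the tray's y, between two round-ended wall ends, open at the top. Axes as the tray's
- slot (a point): middle of the slot's bottom, 5 mm above the table (tray x = 144 mm, y = 0). The slot is an open pit 72 mm long (tray x) by 116 mm wide (tray y), 80 mm deep below the sorting floor; a slice falls in by itself once its centre is some 5 mm beyond the floor's edge
- slice_a: small round slice of dried root, a flat disc 38 mm across and 14 mm thick, about 15 g, pale cut faces with a dark bark rim; lies flat loose on the tray's sorting floor at the start. Origin at its centre. One of three alike
- slice_b: small round slice of dried root, a flat disc 38 mm across and 14 mm thick, about 15 g, pale cut faces with a dark bark rim; lies flat loose on the tray's sorting floor at the start. Origin at its centre. One of three alike
- slice_c: small round slice of dried root, a flat disc 38 mm across and 14 mm thick, about 15 g, pale cut faces with a dark bark rim; lies flat loose on the tray's sorting floor at the start. Origin at its centre. One of three alike
- big_slice: large round root slice, 62 mm across, 14 mm thick, too big for the gate; in the tray, stays. Origin at its centre
- long_slice: long root slice with round ends, 62 mm (its x) by 28 mm, 14 mm thick; in the tray, stays. Origin at its centre
- weight: brass weight with a knob, 28 mm across and 41 mm tall, standing in the tray, stays. Origin at the centre of its underside
- jar: glass jar with lid, 72 mm across, 105 mm tall, left of the tray; stays. Origin at the centre of its underside
- mortar: white mortar bowl, 110 mm across, 75 mm tall, right of the tray; stays. Origin at the centre of its underside
Mind the look-alikes: they are no part of the job. Leave any purple, red or turquoise look-alike of the slice_b alone.

How it is judged:
By the outcome, as a careful person would: the job done as asked, in the order asked, and still so for the second after the job is handed in, with the robot touching nothing.
It also fails if it takes over 61 s, if anything falls off the work surface, if the arm or the gripper's body presses on something with over 40 N, if the wrist force passes 120 N, or if a joint passes its speed limit or range.

ROBOT

A 7-joint arm with a two-finger parallel gripper is mounted at the origin on the work surface. World frame = base frame: x ahead of the robot, y to its left, z up, the work surface at z = 0. Lengths are in m, angles in rad, forces in N, time in s.
With the tool pointing down it reaches from about 0.4 to 0.75 m from the base axis. Payload 19.5 kg.
Tool frame: the origin (TCP) lies at the very end of the fingers, on their centre line; the grasp point (between the pads) lies 19 mm behind it (ctrl.tcp_to_grasp is the distance from the TCP to the grasp point, in m); z points along the fingers, y is the direction in which the jaws open and shut (so a half turn about z gives the same grasp; the last joint's range is limited). The gripper opens to 85 mm and grips with 20 to 120 N. Pads are 22 mm wide; open, the fingers measure 114 mm over their backs; the gripper's body (76 mm by 85 mm) begins 54 mm behind the grasp point. The pads swing forward as they close: fully open they stand 13 mm farther back than shut.
Start: joints at [-1.304, 0.707, -0.028, 1.485, 0.022, 0.951, -0.075], TCP at [0.175, 0.548, 0.231] pointing down, gripper open.
Joint ranges: [-2.71, 2.71], [-0.32, 2.16], [-1.57, 1.52], [0, 2.45], [-1.46, 4.6], [0, 2.02], [-2.83, 2.83]. Speed limits (rad/s): [1.89, 1.89, 2.57, 2.57, 3.01, 3.01, 3.01].

INTERFACE

Orientations are given as a unit quaternion [x, y, z, w].
In Python, from cell import ctrl gives the robot as it stands.
- The arm moves only by the tool apply_moves, never from a script. Its argument "increments" is a list of rows, each an object of numbers: "jaw": the closure in counts, from 0 (fully open) to 255 (shut); "tx", "ty", "tz": the shift along the world's x, y, z in cm; "roll": the turn about the world's z in degrees. A call has 1 to 5 rows; each row shifts and turns the commanded pose from where the row before left it; what a row does not reach is not made up. A row lasts 1/12 s, in which the tool goes at most 41.7 mm and 7.16 degrees, less where a joint would pass 70% of its speed; a pose out of reach is approached as far as the arm can. A call is refused whole if a number of a shift passes 4.17 or a number of a turn 7.16, either way. A call with a gripper value outside its range is refused whole. The fingers move at their own pace and stop on an object; "squeeze" is the grip in N (left out, the last holds). Time passes only in rows, so rows that do not move let the fingers close. It gives the time, the measured TCP pose, the force and the opening at its end, in the units of the state.
- ctrl.read_state(): the state, without advancing time (a new reading comes with each control period).
- ctrl.read_camera(name): name is "side" or "top" or "wrist"; returns the picture (400x640x3 uint8, red, green, blue); there is no depth.
- ctrl.get_calibration(name): a dict with "fov_y" (degrees; the focal length in pixels is half the picture's height over the tangent of half this angle, whatever the lens; pixels are square), "cx", "cy" (the principal point, pixels), "extrinsics" (4x4, takes a point from world to camera coordinates); the wrist camera has in their place "T_tool_cam" (4x4, takes a point from camera to tool coordinates, whose origin is the TCP and whose axes are the flange's). Camera axes: x right, y up, looking along -z (the intrinsics and any distortion apply to the point x, -y, -z); pixel columns grow to the right and rows downward; lengths in m; the calibration is good to about 2 mm. A picture is of the moment at which its call begins: read the wrist's pose just before it. get_calibration takes no time and is no camera call.
- ctrl.close_job(): hands the job in, once; it reports no verdict.
The state is a dict: "t": time; "q": joint angles; "qd": joint speeds; "joint_torque": joint torques, N m; "ee_pos": TCP position; "tcp_rot": TCP orientation; "force": force on the tool from outside, world axes, zero at the start; "moment": the same for the moment, N m; "gripper_width": finger opening in m.
Only numpy, scipy, OpenCV 4.12 (cv2) and the standard library are available. Lean on these libraries where they do the work, as an engineer would, in place of code of your own. Each camera call takes 0.05 s, during which the arm holds its last target.

## Working session

There is one attempt and no reset: what is moved stays moved. The work goes in short steps, Python scripts to look and compute and a tool call to move; the robot and the scene stay as the last step left them, time stands still between calls to the robot, and variables do not carry over. Pictures are saved under pics/ and viewed, and the job is handed in when it is done.

Besides the shell and the picture viewer there is one more tool, called after "Request:" as name(argument=value, ...) on one line, values as JSON. apply_moves: Moves the arm, as the interface text tells. Its arguments: {"type":"object","properties":{"increments":{"type":"array"},"squeeze":{"type":"number"}},"required":["increments"]}

```bash
ls; mkdir -p pics; python3 - <<'E'
from cell import ctrl
import cv2,numpy as np
for n in ["top","side"]:
    im=ctrl.read_camera(n); cv2.imwrite(f"pics/{n}0.png",im[:,:,::-1])
for n in ["top","side","wrist"]:
    print(n,ctrl.get_calibration(n))
s=ctrl.read_state();print(s)
E
```

```text
pics
top {'fov_y': 55.809184130383564, 'cx': 315.6158413597569, 'cy': 198.41742507993138, 'extrinsics': array([[-0.05453761, -0.99851012, -0.00178677,  0.03474317],
       [ 0.96834467, -0.05332636,  0.24385428, -0.59038739],
       [-0.24358624,  0.01156902,  0.96981024, -1.04041272],
       [ 0.        ,  0.        ,  0.        ,  1.        ]])}
side {'fov_y': 52.88328792057938, 'cx': 314.1966299677338, 'cy': 197.2268688804736, 'extrinsics': array([[ 0.8761415 , -0.48192008,  0.01136253, -0.51388634],
       [ 0.32840239,  0.61396627,  0.71777245, -0.24319012],
       [-0.35288517, -0.62513875,  0.69618504, -0.83717294],
       [ 0.        ,  0.        ,  0.        ,  1.        ]])}
wrist {'fov_y': 65.90642323586454, 'cx': 317.7840492223144, 'cy': 198.79252594340463, 'T_tool_cam': array([[ 7.75853073e-04,  9.52302479e-01,  3.05154694e-01,
         7.83584047e-02],
       [ 9.99999129e-01, -1.06458517e-03,  7.79783827e-04,
         5.88320700e-04],
       [ 1.06745323e-03,  3.05153823e-01, -9.52302476e-01,
        -1.42598456e-01],
       [ 0.00000000e+00,  0.00000000e+00,  0.00000000e+00,
         1.00000000e+00]])}
{'t': 0.1, 'q': array([-1.30369997,  0.70706556, -0.02760138,  1.48489837,  0.0220092 ,
        0.95091146, -0.07551211]), 'qd': array([ 8.78716147e-04, -6.61901532e-04,  9.02104651e-06, -3.62834370e-03,
        1.71248510e-03,  1.29673213e-03,  1.18629919e-03]), 'joint_torque': array([ 3.29458890e-03, -8.84311509e+01,  1.23739377e+00, -2.36461955e+01,
        1.71621249e-02,  5.06560144e-03, -3.55076267e-06]), 'ee_pos': array([0.17469149, 0.54759207, 0.23087281]), 'tcp_rot': array([ 1.53795493e-01,  9.88102579e-01, -4.87204994e-04, -5.22773631e-05]), 'force': array([ 0.03592976, -0.76357811,  0.22777522]), 'moment': array([-0.00637934, -0.05017847,  0.0378292 ]), 'gripper_width': 0.08540503361893843}
```

View pics/top0.png

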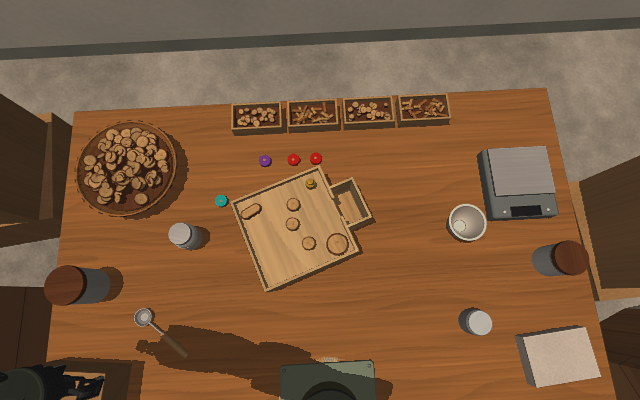

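View pics/side0.png

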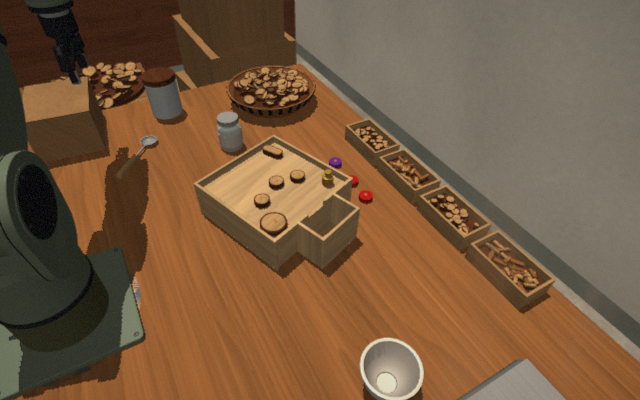

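```bash
cat > h.py <<'E'
from cell import ctrl
import cv2,numpy as np
def pix2w(n,u,v,z):
    c=ctrl.get_calibration(n);f=200/np.tan(np.radians(c['fov_y']/2))
    E=c['extrinsics'];R=E[:3,:3];t=E[:3,3]
    d=R.T@np.array([(u-c['cx'])/f,-(v-c['cy'])/f,-1]);o=-R.T@t
    return o+d*(z-o[2])/d[2]
def w2pix(n,p):
    c=ctrl.get_calibration(n);f=200/np.tan(np.radians(c['fov_y']/2))
    q=c['extrinsics'][:3,:3]@np.array(p)+c['extrinsics'][:3,3]
    return np.array([c['cx']+f*q[0]/-q[2],c['cy']-f*q[1]/-q[2]])
E
python3 - <<'E'
from h import *
im=cv2.imread("pics/top0.png")[150:300,210:385]
cv2.imwrite("pics/topc.png",cv2.resize(im,None,fx=4.5,fy=4,interpolation=cv2.INTER_CUBIC) if 0 else cv2.resize(im,None,fx=4,fy=4,interpolation=cv2.INTER_CUBIC))
im=cv2.imread("pics/side0.png")[130:270,185:370]
cv2.imwrite("pics/sidec.png",cv2.resize(im,None,fx=4,fy=4,interpolation=cv2.INTER_CUBIC))
E
```

```text
(no output)
```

View pics/topc.png

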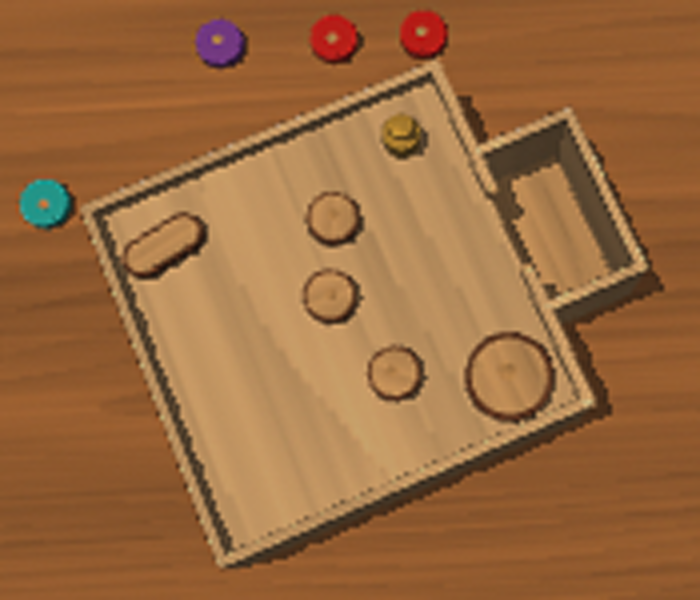

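View pics/sidec.png

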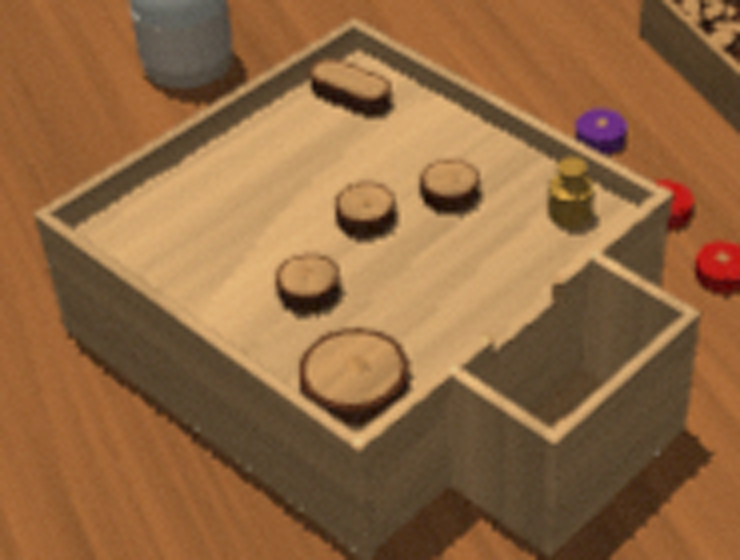

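```bash
cat >> h.py <<'E'
def fit(A,B): # tray->world 2D
    A=np.array(A);B=np.array(B);a=A-A.mean(0);b=B-B.mean(0)
    th=np.arctan2((a[:,0]*b[:,1]-a[:,1]*b[:,0]).sum(),(a*b).sum())
    R=np.array([[np.cos(th),-np.sin(th)],[np.sin(th),np.cos(th)]]);t=B.mean(0)-R@A.mean(0)
    return th,R,t,(A@R.T+t-B)
E
python3 - <<'E'
from h import *
T=[(-.168,.138),(.113,.138),(.113,-.138),(-.168,-.138)]
for n,off,cs,ob in [("top",(210,150),[(83,210),(437,65),(595,405),(222,565)],dict(a=(334,218),b=(331,296),c=(396,373),big=(510,375),long=(166,245),w=(403,130))),
  ("side",(185,130),[(354,20),(670,196),(358,447),(38,214)],dict(a=(450,181),b=(366,204),c=(309,276),big=(355,366),long=(351,83),w=(573,165)))]:
    W=[pix2w(n,(u-1.5)/4+off[0],(v-1.5)/4+off[1],.103)[:2] for u,v in cs]
    th,R,t,r=fit(T,W);print(n,np.degrees(th),t,(r*1000).round(1).tolist())
    for k,(u,v) in ob.items():
        p=pix2w(n,(u-1.5)/4+off[0],(v-1.5)/4+off[1],.126 if k=='w' else .099)
        print(k,p.round(4),(R.T@(p[:2]-t)*1000).round(1))
    for k,g in dict(gate=(.109,0),slot=(.144,0)).items():print(k,R@g+t)
E
```

```text
top -69.77422577055171 [0.51700675 0.04425427] [[2.0, 2.8], [4.0, -1.9], [-1.2, -2.1], [-4.8, 1.2]]
a [0.5716 0.068  0.099 ] [-3.4 59.4]
b [0.5151 0.0724 0.099 ] [-27.1   7.9]
c [0.458  0.0292 0.099 ] [ -6.2 -60.6]
big [ 0.4523 -0.0503  0.099 ] [ 66.3 -93.4]
long [0.5584 0.1885 0.099 ] [-121.1   88.7]
w [0.6265 0.0152 0.126 ] [65.1 92.7]
gate [ 0.55469027 -0.05802453]
slot [ 0.56679048 -0.09086634]
side -69.97048420487879 [0.51911054 0.04341611] [[1.9, 2.2], [3.2, -0.3], [-1.8, -3.6], [-3.4, 1.8]]
a [0.5724 0.0657 0.099 ] [-2.7 57.7]
b [0.5167 0.0709 0.099 ] [-26.6   7.2]
c [0.4602 0.0288 0.099 ] [ -6.5 -60.3]
big [ 0.4541 -0.0494  0.099 ] [ 64.9 -92.9]
long [0.5594 0.1865 0.099 ] [-120.6   86.8]
w [0.6317 0.0157 0.126 ] [64.6 96.3]
gate [ 0.55644349 -0.05899117]
slot [ 0.56843114 -0.09187424]
```

Top view: the tray is centred near (295,230) with its gate on the right, near (337,203). The three small slices are at (293,205), (293,224) and (309,243). They have pale faces and a dark rim and match the 38 mm size. The big slice is at (337,243), the long one at (250,211) and the weight at (311,183). The coloured look-alikes lie outside the tray, and both cameras agree to about 2 mm. I'll go to a point behind the middle slice first.

```bash
cat >> h.py <<'E'
TH=np.radians(-69.9);TR=np.array([[np.cos(TH),-np.sin(TH)],[np.sin(TH),np.cos(TH)]]);TO=np.array([.518,.0438])
def t2w(p): return TR@(np.array(p)/1000)+TO
def w2t(p): return TR.T@(np.array(p)[:2]-TO)*1000
from scipy.spatial.transform import Rotation as Ro
def where():
    s=ctrl.read_state();R=Ro.from_quat(s['tcp_rot']).as_matrix()
    xa=R[:2,0];ang=np.degrees(np.arctan2(-xa[1],-xa[0])-TH); ang=(ang+180)%360-180
    print('t',round(s['t'],2),'tray',w2t(s['ee_pos']).round(1),'z',s['ee_pos'][2].round(4),'pushdir',ang.round(1),'F',s['force'].round(2),'w',round(s['gripper_width'],4)); return s,ang
def goto(p,z,ang):
    s,a=where();d=(np.append(t2w(p),z)-s['ee_pos'])*100
    print('to',p,z,ang,'d cm',d.round(2),'droll',round((ang-a+180)%360-180,1))
E
python3 - <<'E'
from h import *
goto((-75,10),.16,-3.5)
E
```

```text
t 0.1 tray [-591.1 -149.3] z 0.2309 pushdir 52.2 F [ 0.04 -0.76  0.23] w 0.0854
to (-75, 10) 0.16 -3.5 d cm [ 32.69 -42.99  -7.09] droll -55.7
```

Request:
apply_moves(increments=[{"tx":1.0,"ty":-1.3,"roll":-3,"jaw":190},{"tx":1.6,"ty":-2.1,"roll":-3},{"tx":1.6,"ty":-2.1,"roll":-3},{"tx":1.6,"ty":-2.1,"roll":-3},{"tx":1.6,"ty":-2.1,"roll":-3}], squeeze=20)

```text
$.increments[0]: bad value
```

Request:
apply_moves(increments=[{"tx":1.6,"ty":-2.1,"roll":-3},{"tx":1.6,"ty":-2.1,"roll":-3},{"tx":1.6,"ty":-2.1,"roll":-3},{"tx":1.6,"ty":-2.1,"roll":-3},{"tx":1.6,"ty":-2.1,"roll":-3}])

```text
$.increments[0]: bad value
```

Request:
apply_moves(increments=[{"tx":1.6,"ty":-2.1,"roll":-3},{"tx":1.6,"ty":-2.1,"roll":-3},{"tx":1.6,"ty":-2.1,"roll":-3},{"tx":1.6,"ty":-2.1,"roll":-3},{"tx":1.6,"ty":-2.1,"roll":-3}])

```text
$.increments[0]: bad value
```

```bash
python3 - <<'E'
from h import *
goto((-75,10),.14,-3.5)
E
```

```text
t 0.1 tray [-591.1 -149.3] z 0.2309 pushdir 52.2 F [ 0.04 -0.76  0.23] w 0.0854
to (-75, 10) 0.14 -3.5 d cm [ 32.69 -42.99  -9.09] droll -55.7
```

Request:
apply_moves(increments=[{"jaw":190,"tx":1.0,"ty":-1.3,"tz":0,"roll":-3},{"jaw":190,"tx":1.6,"ty":-2.1,"tz":0,"roll":-3},{"jaw":190,"tx":1.6,"ty":-2.1,"tz":0,"roll":-3},{"jaw":190,"tx":1.6,"ty":-2.1,"tz":0,"roll":-3},{"jaw":190,"tx":1.6,"ty":-2.1,"tz":0,"roll":-3}], squeeze=20)

```text
t: 0.52
ee_pos: [0.2493, 0.4496, 0.2311]
tcp_rot: [0.283, 0.959, -0.0, -0.0]
force: [0.6, 0.7, -0.6]
gripper_width: 0.0255
```

Request:
apply_moves(increments=[{"jaw":190,"tx":1.6,"ty":-2.1,"tz":0,"roll":-3},{"jaw":190,"tx":1.6,"ty":-2.1,"tz":0,"roll":-3},{"jaw":190,"tx":1.6,"ty":-2.1,"tz":0,"roll":-3},{"jaw":190,"tx":1.6,"ty":-2.1,"tz":0,"roll":-3},{"jaw":190,"tx":1.6,"ty":-2.1,"tz":0,"roll":-3}])

```text
t: 0.93
ee_pos: [0.3293, 0.3446, 0.2312]
tcp_rot: [0.405, 0.914, -0.0, -0.0]
force: [0.6, 0.4, -0.2]
gripper_width: 0.0219
```

Request:
apply_moves(increments=[{"jaw":190,"tx":1.6,"ty":-2.1,"tz":-1,"roll":-3},{"jaw":190,"tx":1.6,"ty":-2.1,"tz":-1,"roll":-3},{"jaw":190,"tx":1.6,"ty":-2.1,"tz":-1,"roll":-3},{"jaw":190,"tx":1.6,"ty":-2.1,"tz":-1,"roll":-3},{"jaw":190,"tx":1.6,"ty":-2.1,"tz":-1,"roll":-3}])

```text
t: 1.35
ee_pos: [0.4093, 0.2396, 0.1807]
tcp_rot: [0.521, 0.853, -0.0, -0.0]
force: [1.1, -0.0, -0.9]
gripper_width: 0.0218
```

```bash
python3 - <<'E'
from h import *
goto((-75,10),.14,-3.5)
E
```

```text
t 1.35 tray [-221.3  -34.8] z 0.1807 pushdir 7.1 F [ 1.12 -0.01 -0.89] w 0.0218
to (-75, 10) 0.14 -3.5 d cm [  9.23 -12.2   -4.07] droll -10.6
```

Request:
apply_moves(increments=[{"jaw":190,"tx":1.9,"ty":-2.5,"tz":0,"roll":-3},{"jaw":190,"tx":1.9,"ty":-2.5,"tz":0,"roll":-3},{"jaw":190,"tx":1.9,"ty":-2.5,"tz":-1,"roll":-3},{"jaw":190,"tx":1.9,"ty":-2.5,"tz":-1,"roll":-1.6},{"jaw":190,"tx":1.63,"ty":-2.2,"tz":-2,"roll":0}])

```text
t: 1.77
ee_pos: [0.5026, 0.1171, 0.1418]
tcp_rot: [0.598, 0.802, 0.001, 0.001]
force: [1.0, 0.0, 0.5]
gripper_width: 0.0214
```

```bash
python3 - <<'E'
from h import *
for n in ["top","side","wrist"]:
    im=ctrl.read_camera(n); cv2.imwrite(f"pics/{n}1.png",im[:,:,::-1])
a=cv2.imread("pics/side1.png")[110:270,185:385];cv2.imwrite("pics/s1c.png",cv2.resize(a,None,fx=3,fy=3))
goto((-75,10),.093,-3.5)
E
```

```text
t 1.92 tray [-74.4   9.3] z 0.14 pushdir -3.6 F [-0.48  1.13  0.51] w 0.0217
to (-75, 10) 0.093 -3.5 d cm [ 0.05  0.08 -4.7 ] droll 0.1
```

View pics/s1c.png

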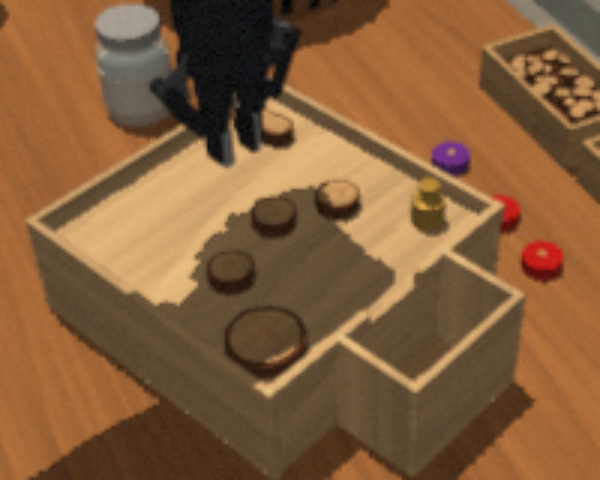

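View pics/wrist1.png

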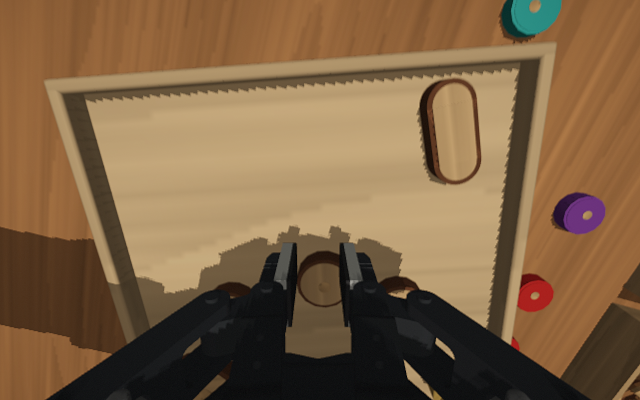

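The side view shows the fingers above the floor behind the middle slice. The wrist view has that slice at (323,280), centred between the fingers. Lowering now.

Request:
apply_moves(increments=[{"jaw":190,"tx":0,"ty":0,"tz":-2,"roll":0},{"jaw":190,"tx":0,"ty":0,"tz":-2,"roll":0},{"jaw":190,"tx":0,"ty":0,"tz":-0.8,"roll":0},{"jaw":190,"tx":0,"ty":0,"tz":-0.3,"roll":0},{"jaw":190,"tx":0,"ty":0,"tz":0,"roll":0}])

```text
t: 2.33
ee_pos: [0.5008, 0.1192, 0.0903]
tcp_rot: [0.597, 0.803, -0.0, -0.0]
force: [0.3, 0.6, -0.3]
gripper_width: 0.0215
```

```bash
python3 - <<'E'
from h import *
im=ctrl.read_camera("side"); cv2.imwrite("pics/side2.png",cv2.resize(im[130:270,185:385,::-1],None,fx=4,fy=4))
goto((-55,9),.089,-3.5)
for d in (1,2,3):
  a=np.radians(-3.5);v=TR@np.array([np.cos(a),np.sin(a)])*d; print(d,v.round(3))
goto((88,0),.089,-3.5)
E
```

```text
t 2.38 tray [-76.6  10. ] z 0.0909 pushdir -3.4 F [ 0.72 -0.46  0.72] w 0.0218
to (-55, 9) 0.089 -3.5 d cm [ 0.64 -2.06 -0.19] droll -0.1
1 [ 0.286 -0.958]
2 [ 0.571 -1.917]
3 [ 0.857 -2.875]
t 2.38 tray [-76.6  10. ] z 0.0909 pushdir -3.4 F [ 0.72 -0.46  0.72] w 0.0218
to (88, 0) 0.089 -3.5 d cm [  4.71 -15.8   -0.19] droll -0.1
```

View pics/side2.png

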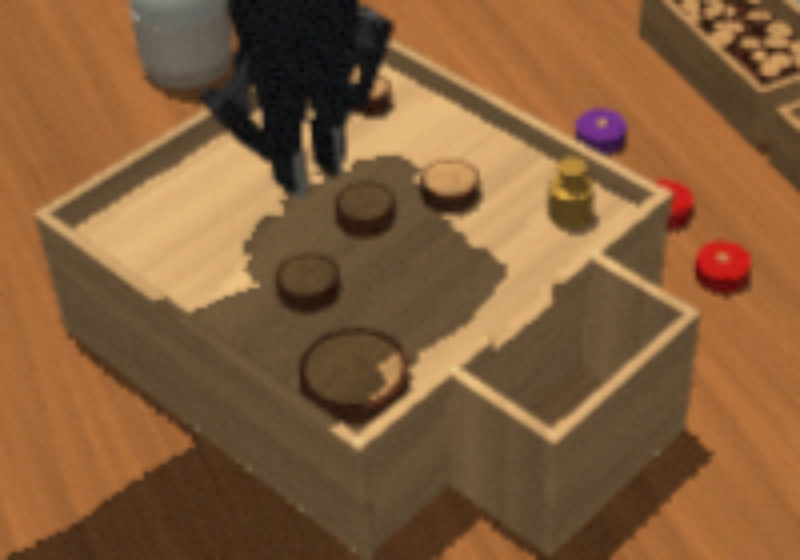

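Request:
apply_moves(increments=[{"jaw":190,"tx":0.29,"ty":-0.96,"tz":-0.1,"roll":0},{"jaw":190,"tx":0.14,"ty":-0.48,"tz":0,"roll":0},{"jaw":190,"tx":0.14,"ty":-0.48,"tz":0,"roll":0},{"jaw":190,"tx":0.14,"ty":-0.48,"tz":0,"roll":0},{"jaw":190,"tx":0.14,"ty":-0.48,"tz":0,"roll":0}])

```text
t: 2.8
ee_pos: [0.5098, 0.0893, 0.0895]
tcp_rot: [0.597, 0.802, 0.0, 0.0]
force: [0.1, -0.3, -0.4]
gripper_width: 0.0217
```

Request:
apply_moves(increments=[{"jaw":190,"tx":0.14,"ty":-0.48,"tz":0,"roll":0},{"jaw":190,"tx":0.14,"ty":-0.48,"tz":0,"roll":0},{"jaw":190,"tx":0.14,"ty":-0.48,"tz":0,"roll":0},{"jaw":190,"tx":0.14,"ty":-0.48,"tz":0,"roll":0},{"jaw":190,"tx":0.14,"ty":-0.48,"tz":0,"roll":0}])

```text
t: 3.22
ee_pos: [0.5167, 0.0655, 0.0892]
tcp_rot: [0.597, 0.802, -0.0, -0.0]
force: [0.3, 0.1, 0.2]
gripper_width: 0.0216
```

```bash
python3 - <<'E'
from h import *
im=ctrl.read_camera("side"); cv2.imwrite("pics/side3.png",cv2.resize(im[130:270,185:385,::-1],None,fx=4,fy=4))
im=ctrl.read_camera("wrist"); cv2.imwrite("pics/wrist3.png",im[:,:,::-1])
goto((88,0),.089,-3.5)
E
```

```text
t 3.32 tray [-20.4   6.1] z 0.0893 pushdir -3.5 F [-0.08  0.49 -0.66] w 0.0218
to (88, 0) 0.089 -3.5 d cm [  3.15 -10.39  -0.03] droll -0.0
```

View pics/side3.png

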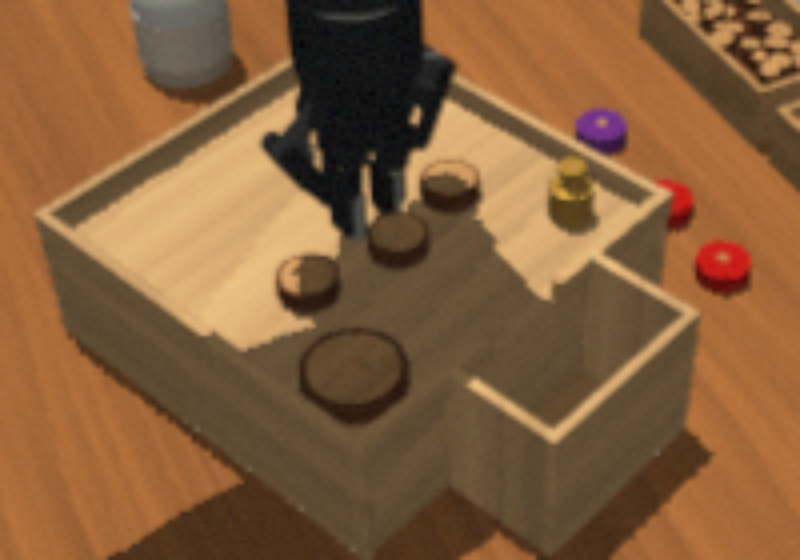

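View pics/wrist3.png

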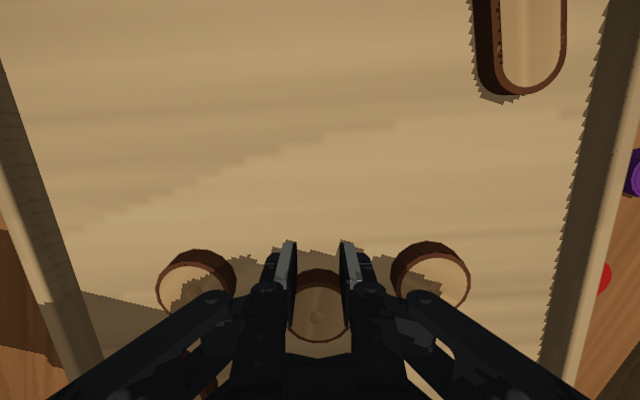

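The slice sits cradled between the two fingertips at (320,315) in the wrist view and moves with them. Continuing toward the gate.

Request:
apply_moves(increments=[{"jaw":190,"tx":0.17,"ty":-0.57,"tz":0,"roll":0},{"jaw":190,"tx":0.17,"ty":-0.57,"tz":0,"roll":0},{"jaw":190,"tx":0.17,"ty":-0.57,"tz":0,"roll":0},{"jaw":190,"tx":0.17,"ty":-0.57,"tz":0,"roll":0},{"jaw":190,"tx":0.17,"ty":-0.57,"tz":0,"roll":0}])

```text
t: 3.73
ee_pos: [0.5252, 0.0368, 0.0893]
tcp_rot: [0.597, 0.802, -0.0, -0.0]
force: [-0.1, -0.1, 0.5]
gripper_width: 0.0216
```

Request:
apply_moves(increments=[{"jaw":190,"tx":0.17,"ty":-0.57,"tz":0,"roll":0},{"jaw":190,"tx":0.17,"ty":-0.57,"tz":0,"roll":0},{"jaw":190,"tx":0.17,"ty":-0.57,"tz":0,"roll":0},{"jaw":190,"tx":0.17,"ty":-0.57,"tz":0,"roll":0},{"jaw":190,"tx":0.17,"ty":-0.57,"tz":0,"roll":0}])

```text
t: 4.15
ee_pos: [0.5337, 0.0084, 0.0893]
tcp_rot: [0.597, 0.802, -0.0, -0.0]
force: [-0.2, 0.2, -0.5]
gripper_width: 0.022
```

```bash
python3 - <<'E'
from h import *
im=ctrl.read_camera("side"); cv2.imwrite("pics/side4.png",cv2.resize(im[130:270,185:385,::-1],None,fx=4,fy=4))
goto((88,0),.089,-3.5)
E
```

```text
t 4.2 tray [39.9  2.4] z 0.0893 pushdir -3.5 F [-0.3  -2.16 -0.13] w 0.0217
to (88, 0) 0.089 -3.5 d cm [ 1.43 -4.59 -0.03] droll -0.0
```

View pics/side4.png

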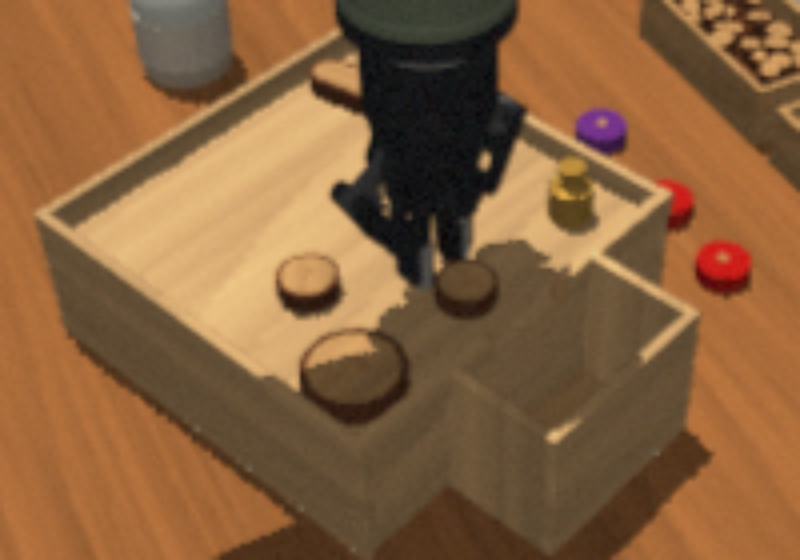

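```bash
python3 - <<'E'
from h import *
print(w2t(pix2w("side",185+(466-1.5)/4,130+(284-1.5)/4,.099)))
for g in [(109,28),(109,-28)]: print(((w2pix("side",np.append(t2w(g),.085))-[185,130])*4+1.5).round())
E
```

```text
[67.80117324 -2.73598215]
[553. 306.]
[490. 358.]
```

Request:
apply_moves(increments=[{"jaw":190,"tx":0.25,"ty":-0.65,"tz":0,"roll":0.5},{"jaw":190,"tx":0.25,"ty":-0.65,"tz":0,"roll":0.5},{"jaw":190,"tx":0.25,"ty":-0.65,"tz":0,"roll":0.5},{"jaw":190,"tx":0.25,"ty":-0.65,"tz":0,"roll":0.5},{"jaw":190,"tx":0.25,"ty":-0.65,"tz":0,"roll":0.5}])

```text
t: 4.62
ee_pos: [0.5463, -0.0243, 0.0893]
tcp_rot: [0.579, 0.815, -0.0, -0.0]
force: [-0.2, -0.2, -0.5]
gripper_width: 0.0217
```

Request:
apply_moves(increments=[{"jaw":190,"tx":0.25,"ty":-0.65,"tz":0,"roll":0.5},{"jaw":190,"tx":0.25,"ty":-0.65,"tz":0,"roll":0},{"jaw":190,"tx":0.1,"ty":-0.25,"tz":0,"roll":0},{"jaw":190,"tx":0,"ty":0,"tz":0,"roll":0},{"jaw":190,"tx":0,"ty":0,"tz":0,"roll":0}])

```text
t: 5.03
ee_pos: [0.552, -0.0389, 0.0892]
tcp_rot: [0.576, 0.818, -0.0, -0.0]
force: [-1.5, 0.2, -1.5]
gripper_width: 0.0216
```

```bash
python3 - <<'E'
from h import *
im=ctrl.read_camera("side"); cv2.imwrite("pics/side5.png",cv2.resize(im[130:270,185:385,::-1],None,fx=4,fy=4))
where()
E
```

```text
t 5.08 tray [89.1  3.5] z 0.0892 pushdir -0.4 F [ 1.12 -0.38 -0.74] w 0.0217
```

View pics/side5.png

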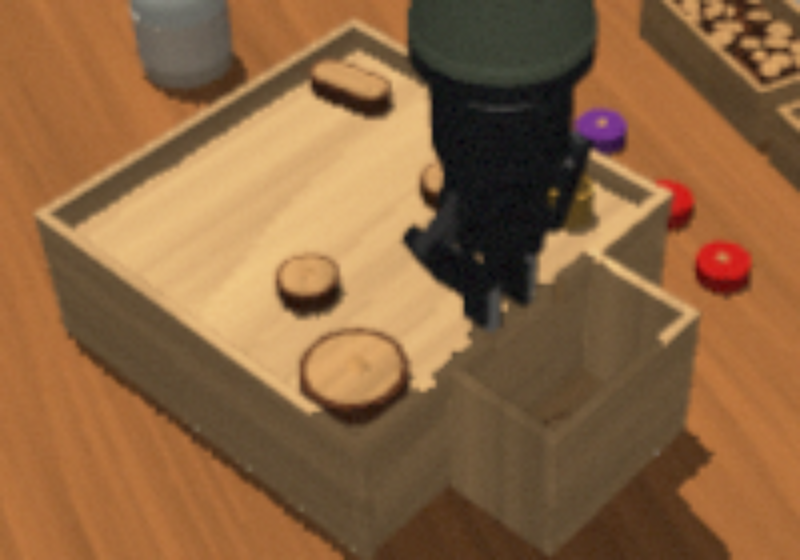

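The first slice is gone from the floor and has dropped through the gate. Lifting and going to a point behind the near slice at side crop (309,278).

Request:
apply_moves(increments=[{"jaw":190,"tx":-0.3,"ty":0.9,"tz":1,"roll":0},{"jaw":190,"tx":0,"ty":0,"tz":2,"roll":5},{"jaw":190,"tx":0,"ty":0,"tz":2,"roll":5},{"jaw":190,"tx":-2,"ty":1.5,"tz":0,"roll":5},{"jaw":190,"tx":-2,"ty":1.5,"tz":0,"roll":5}])

```text
t: 5.5
ee_pos: [0.5088, 0.0009, 0.1407]
tcp_rot: [0.423, 0.906, 0.001, 0.001]
force: [-0.0, 1.1, -0.6]
gripper_width: 0.0217
```

```bash
python3 - <<'E'
from h import *
goto((-42,-87.5),.14,37)
im=ctrl.read_camera("top"); cv2.imwrite("pics/top6.png",cv2.resize(im[150:300,210:410,::-1],None,fx=4,fy=4))
E
```

```text
t 5.5 tray [ 37.2 -23.4] z 0.1407 pushdir 19.8 F [-0.02  1.06 -0.61] w 0.0217
to (-42, -87.5) 0.14 37 d cm [-8.74  5.23 -0.07] droll 17.2
```

View pics/top6.png

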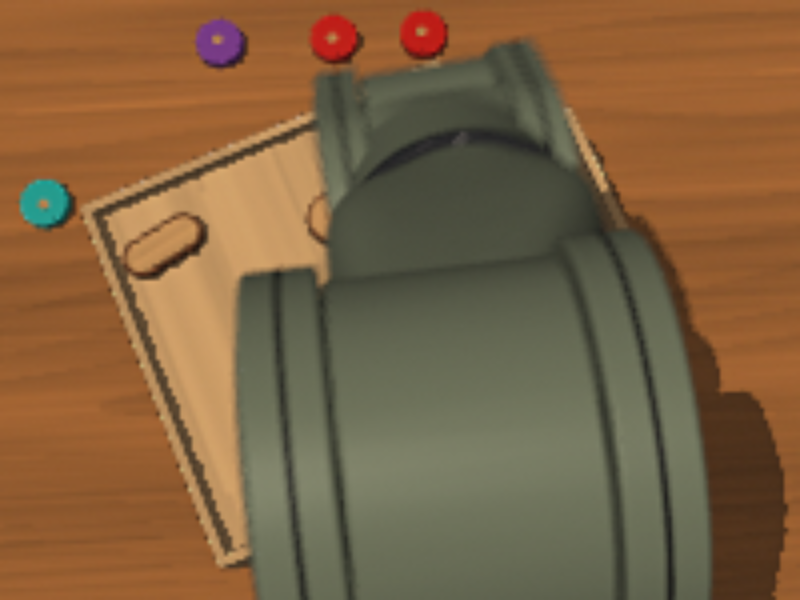

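Request:
apply_moves(increments=[{"jaw":190,"tx":-1.8,"ty":1.05,"tz":0,"roll":4},{"jaw":190,"tx":-1.8,"ty":1.05,"tz":0,"roll":4},{"jaw":190,"tx":-1.8,"ty":1.05,"tz":0,"roll":4},{"jaw":190,"tx":-1.8,"ty":1.05,"tz":0,"roll":4},{"jaw":190,"tx":-1.5,"ty":1.05,"tz":0,"roll":1.2}])

```text
t: 5.97
ee_pos: [0.4205, 0.0535, 0.14]
tcp_rot: [0.282, 0.959, 0.0, 0.0]
force: [0.4, 0.7, -0.6]
gripper_width: 0.0216
```

Request:
apply_moves(increments=[{"jaw":190,"tx":0,"ty":0,"tz":0,"roll":0}])

```text
t: 6.05
ee_pos: [0.4194, 0.0548, 0.14]
tcp_rot: [0.282, 0.959, 0.0, -0.001]
force: [-0.3, -0.7, -0.9]
gripper_width: 0.0219
```

```bash
python3 - <<'E'
from h import *
im=ctrl.read_camera("wrist"); cv2.imwrite("pics/wrist7.png",im[:,:,::-1])
goto((-42,-87.5),.089,37)
im=ctrl.read_camera("side"); cv2.imwrite("pics/side7.png",cv2.resize(im[130:270,185:385,::-1],None,fx=4,fy=4))
E
```

```text
t 6.1 tray [-42.9 -87.6] z 0.14 pushdir 37.0 F [-0.18 -0.27  0.52] w 0.0217
to (-42, -87.5) 0.089 37 d cm [ 0.04 -0.08 -5.1 ] droll 0.0
```

View pics/wrist7.png

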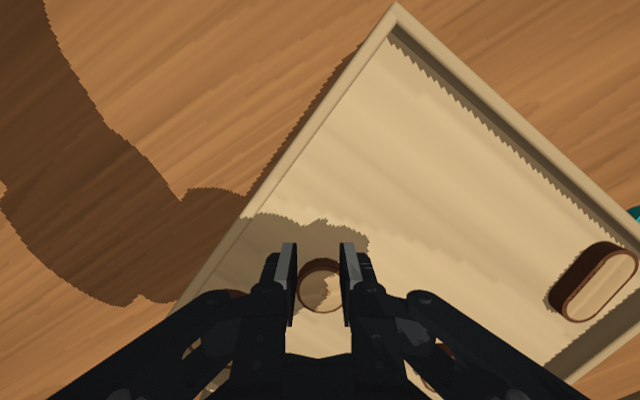

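View pics/side7.png

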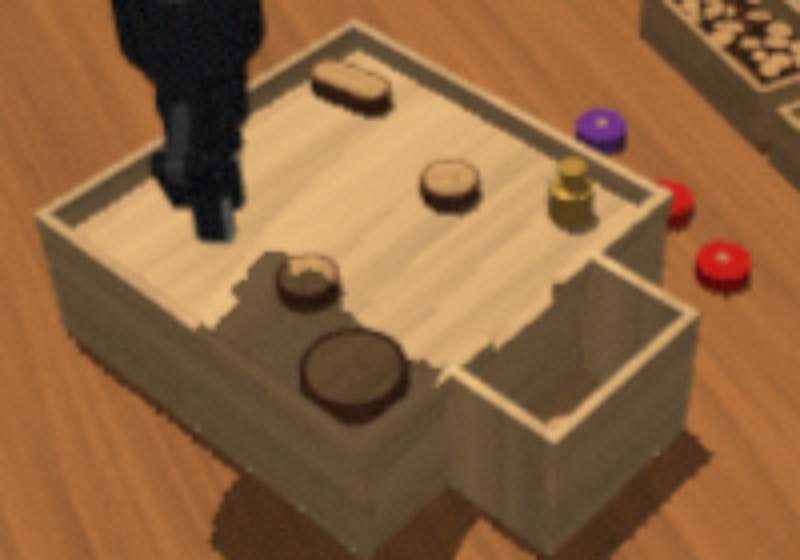

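The first slice lies at the slot's bottom, at crop (560,420). The near slice is centred between the fingers at (320,285) in the wrist view. Lowering and pushing diagonally to a point in front of the gate.

Request:
apply_moves(increments=[{"jaw":190,"tx":0,"ty":0,"tz":-2,"roll":0},{"jaw":190,"tx":0,"ty":0,"tz":-2,"roll":0},{"jaw":190,"tx":0,"ty":0,"tz":-0.8,"roll":0},{"jaw":190,"tx":0,"ty":0,"tz":-0.3,"roll":0},{"jaw":190,"tx":0.4,"ty":-0.26,"tz":0,"roll":0}])

```text
t: 6.57
ee_pos: [0.4257, 0.0501, 0.0882]
tcp_rot: [0.285, 0.959, -0.0, -0.001]
force: [0.3, -0.0, 0.8]
gripper_width: 0.0216
```

Request:
apply_moves(increments=[{"jaw":190,"tx":0.4,"ty":-0.26,"tz":0,"roll":0},{"jaw":190,"tx":0.4,"ty":-0.26,"tz":0,"roll":0},{"jaw":190,"tx":0.4,"ty":-0.26,"tz":0,"roll":0},{"jaw":190,"tx":0.5,"ty":-0.32,"tz":0,"roll":0},{"jaw":190,"tx":0.5,"ty":-0.32,"tz":0,"roll":0}])

```text
t: 6.98
ee_pos: [0.4487, 0.0352, 0.0886]
tcp_rot: [0.285, 0.959, 0.0, 0.0]
force: [0.8, 0.2, -0.7]
gripper_width: 0.0216
```

Request:
apply_moves(increments=[{"jaw":190,"tx":0.5,"ty":-0.32,"tz":0,"roll":0},{"jaw":190,"tx":0.5,"ty":-0.32,"tz":0,"roll":0},{"jaw":190,"tx":0.5,"ty":-0.32,"tz":0,"roll":0},{"jaw":190,"tx":0.5,"ty":-0.32,"tz":0,"roll":0},{"jaw":190,"tx":0.5,"ty":-0.32,"tz":0,"roll":0}])

```text
t: 7.4
ee_pos: [0.4735, 0.0193, 0.0883]
tcp_rot: [0.285, 0.959, -0.0, -0.0]
force: [0.5, 0.1, 0.1]
gripper_width: 0.0215
```

```bash
python3 - <<'E'
from h import *
im=ctrl.read_camera("wrist"); cv2.imwrite("pics/wrist8.png",im[:,:,::-1])
goto((53,-17),.089,37)
im=ctrl.read_camera("side"); cv2.imwrite("pics/side8.png",cv2.resize(im[130:270,185:385,::-1],None,fx=4,fy=4))
E
```

```text
t 7.45 tray [  8.6 -49.7] z 0.0882 pushdir 36.8 F [-1.2  -1.34  0.42] w 0.0215
to (53, -17) 0.089 37 d cm [ 4.59 -3.05  0.08] droll 0.2
```

View pics/side8.png

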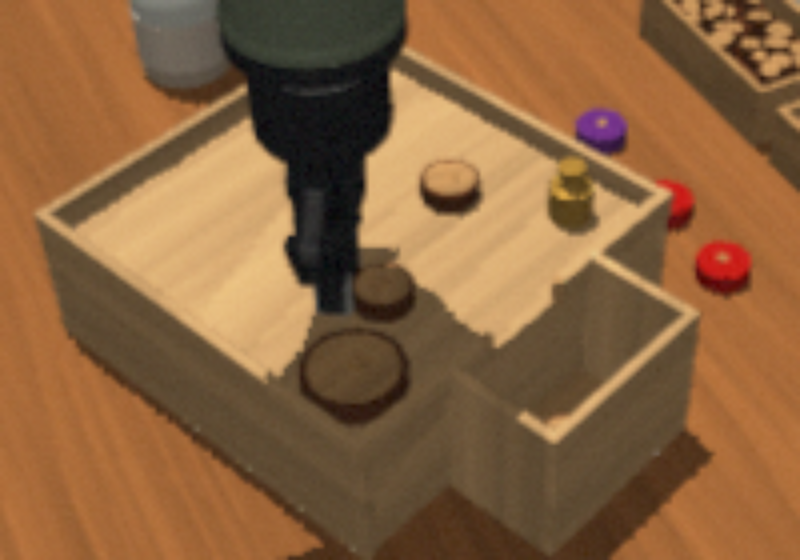

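The slice is cradled at crop (384,288), clear of the big slice. Continuing.

Request:
apply_moves(increments=[{"jaw":190,"tx":0.5,"ty":-0.33,"tz":0.05,"roll":0},{"jaw":190,"tx":0.5,"ty":-0.33,"tz":0,"roll":0},{"jaw":190,"tx":0.5,"ty":-0.33,"tz":0,"roll":0},{"jaw":190,"tx":0.5,"ty":-0.33,"tz":0,"roll":0},{"jaw":190,"tx":0.5,"ty":-0.33,"tz":0,"roll":0}])

```text
t: 7.92
ee_pos: [0.4986, 0.0028, 0.0888]
tcp_rot: [0.285, 0.959, -0.0, 0.0]
force: [-0.0, 1.0, 1.1]
gripper_width: 0.0216
```

Request:
apply_moves(increments=[{"jaw":190,"tx":0.5,"ty":-0.33,"tz":0,"roll":0},{"jaw":190,"tx":0.5,"ty":-0.33,"tz":0,"roll":0},{"jaw":190,"tx":0.5,"ty":-0.33,"tz":0,"roll":0},{"jaw":190,"tx":0.4,"ty":-0.26,"tz":0,"roll":0},{"jaw":190,"tx":0,"ty":0,"tz":0,"roll":0}])

```text
t: 8.33
ee_pos: [0.5177, -0.01, 0.0887]
tcp_rot: [0.285, 0.958, -0.0, 0.0]
force: [0.2, -0.6, 0.5]
gripper_width: 0.0217
```

```bash
python3 - <<'E'
from h import *
where()
im=ctrl.read_camera("side"); cv2.imwrite("pics/side9.png",cv2.resize(im[130:270,185:385,::-1],None,fx=4,fy=4))
E
```

```text
t 8.33 tray [ 50.4 -18.7] z 0.0887 pushdir 36.8 F [ 0.24 -0.64  0.48] w 0.0217
```

View pics/side9.png

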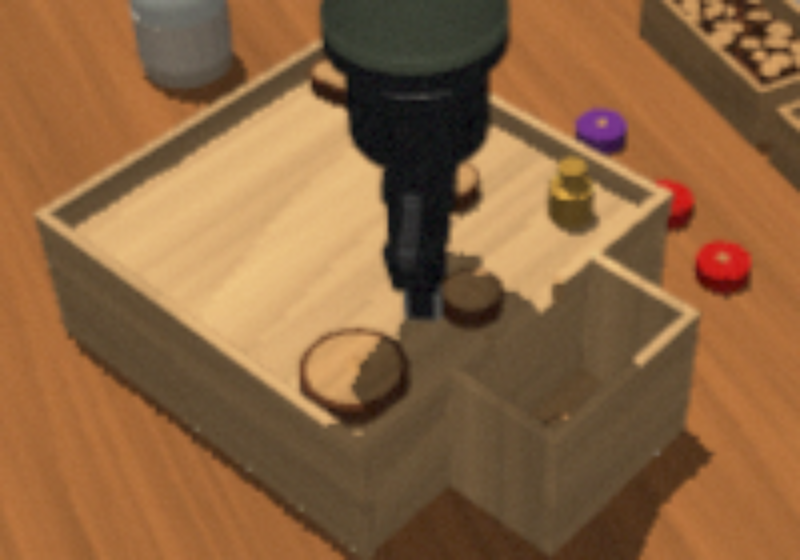

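```bash
python3 - <<'E'
from h import *
print(w2t(pix2w("side",185+(472-1.5)/4,130+(294-1.5)/4,.099)))
goto((25,-37),.089,0)
goto((30,-2),.089,0)
E
```

```text
[76.02409014 -6.54216599]
t 8.38 tray [ 49.9 -19.1] z 0.0887 pushdir 36.8 F [-0.53  1.3   0.53] w 0.0216
to (25, -37) 0.089 0 d cm [-2.54  1.72  0.03] droll -36.8
t 8.38 tray [ 49.9 -19.1] z 0.0887 pushdir 36.8 F [-0.53  1.3   0.53] w 0.0216
to (30, -2) 0.089 0 d cm [0.92 2.45 0.03] droll -36.8
```

Request:
apply_moves(increments=[{"jaw":190,"tx":-1.2,"ty":0.8,"tz":0,"roll":0},{"jaw":190,"tx":-1.2,"ty":0.8,"tz":0,"roll":-4},{"jaw":190,"tx":0.6,"ty":0.2,"tz":0,"roll":-7},{"jaw":190,"tx":0.6,"ty":0.2,"tz":0,"roll":-7},{"jaw":190,"tx":0.6,"ty":0.2,"tz":0,"roll":-7}])

```text
t: 8.8
ee_pos: [0.511, 0.0131, 0.0889]
tcp_rot: [0.488, 0.873, 0.0, -0.0]
force: [0.2, -0.7, -0.3]
gripper_width: 0.0218
```

Request:
apply_moves(increments=[{"jaw":190,"tx":0.6,"ty":0.2,"tz":0,"roll":-6.8},{"jaw":190,"tx":0,"ty":0,"tz":0,"roll":0}])

```text
t: 8.97
ee_pos: [0.5176, 0.0155, 0.0887]
tcp_rot: [0.539, 0.843, 0.0, 0.0]
force: [-0.5, 0.7, -0.4]
gripper_width: 0.0221
```

```bash
python3 - <<'E'
from h import *
goto((30,-8),.089,5)
im=ctrl.read_camera("wrist"); cv2.imwrite("pics/wrist10.png",im[:,:,::-1])
E
```

```text
t 8.97 tray [ 26.4 -10.1] z 0.0887 pushdir 4.7 F [-0.5   0.73 -0.43] w 0.0221
to (30, -8) 0.089 5 d cm [ 0.32 -0.27  0.03] droll 0.3
```

View pics/wrist10.png

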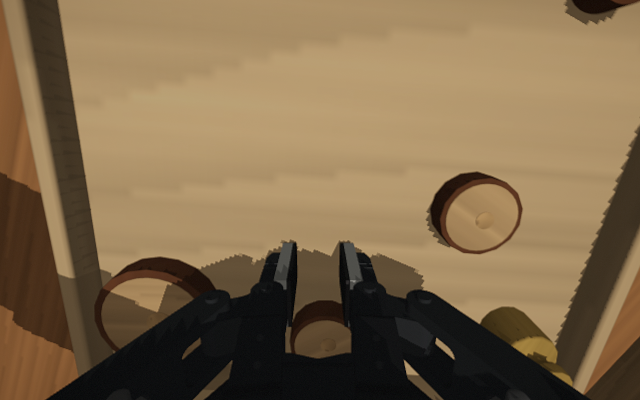

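The slice is centred between the fingertips at (322,335). Pushing through the gate.

Request:
apply_moves(increments=[{"jaw":190,"tx":0.32,"ty":-0.62,"tz":0,"roll":0},{"jaw":190,"tx":0.32,"ty":-0.62,"tz":0,"roll":0},{"jaw":190,"tx":0.32,"ty":-0.62,"tz":0,"roll":0},{"jaw":190,"tx":0.32,"ty":-0.62,"tz":0,"roll":0},{"jaw":190,"tx":0.32,"ty":-0.62,"tz":0,"roll":0}])

```text
t: 9.43
ee_pos: [0.5333, -0.0174, 0.0888]
tcp_rot: [0.536, 0.844, -0.0, -0.0]
force: [0.4, -1.0, -0.2]
gripper_width: 0.0221
```

```bash
python3 - <<'E'
from h import *
goto((90,-2),.089,3)
im=ctrl.read_camera("side"); cv2.imwrite("pics/side11.png",cv2.resize(im[130:270,185:385,::-1],None,fx=4,fy=4))
E
```

```text
t 9.43 tray [62.8 -6.7] z 0.0888 pushdir 5.0 F [ 0.37 -1.02 -0.18] w 0.0221
to (90, -2) 0.089 3 d cm [ 1.38 -2.4   0.02] droll -2.0
```

View pics/side11.png

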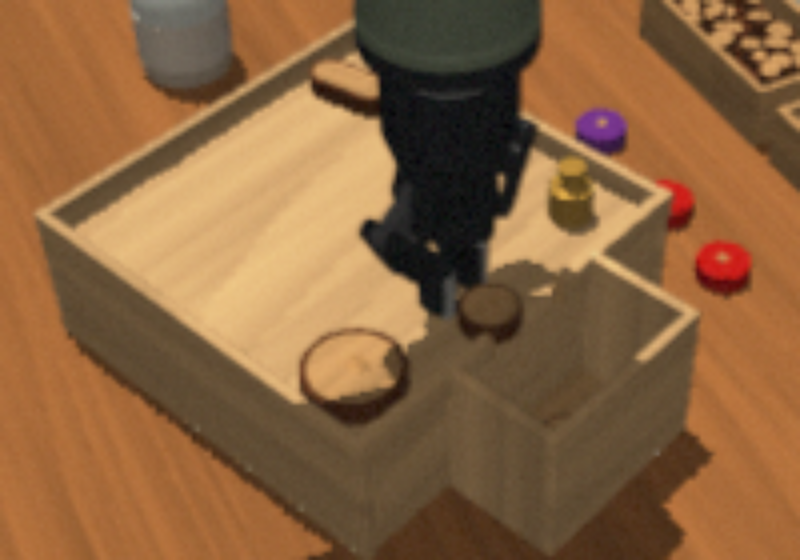

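```bash
python3 - <<'E'
from h import *
print(w2t(pix2w("side",185+(490-1.5)/4,130+(306-1.5)/4,.099)))
im=cv2.imread("pics/side11.png")[250:400,400:620];cv2.imwrite("pics/s11c.png",cv2.resize(im,None,fx=3,fy=3))
E
```

```text
[90.42814171 -6.88104903]
```

View pics/s11c.png

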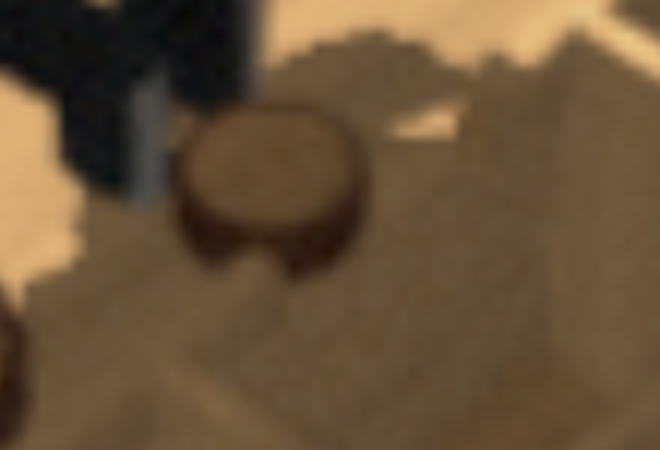

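Request:
apply_moves(increments=[{"jaw":190,"tx":0.31,"ty":-0.42,"tz":0,"roll":0},{"jaw":190,"tx":0.31,"ty":-0.42,"tz":0,"roll":0},{"jaw":190,"tx":0.28,"ty":-0.44,"tz":0,"roll":0}])

```text
t: 9.73
ee_pos: [0.5424, -0.0294, 0.0888]
tcp_rot: [0.536, 0.844, 0.0, -0.0]
force: [-1.1, 0.9, -0.4]
gripper_width: 0.0221
```

Request:
apply_moves(increments=[{"jaw":190,"tx":0.25,"ty":-0.45,"tz":0,"roll":0},{"jaw":190,"tx":0.2,"ty":-0.5,"tz":0,"roll":0},{"jaw":190,"tx":0.2,"ty":-0.5,"tz":0,"roll":0},{"jaw":190,"tx":0,"ty":0,"tz":0,"roll":0}])

```text
t: 10.07
ee_pos: [0.5488, -0.0449, 0.0888]
tcp_rot: [0.537, 0.844, -0.0, 0.0]
force: [-0.3, -0.9, -0.4]
gripper_width: 0.0219
```

```bash
python3 - <<'E'
from h import *
where()
im=ctrl.read_camera("side"); cv2.imwrite("pics/side12.png",cv2.resize(im[130:270,185:385,::-1],None,fx=4,fy=4))
E
```

```text
t 10.07 tray [93.9 -1.6] z 0.0888 pushdir 4.9 F [-0.3  -0.94 -0.43] w 0.0219
```

View pics/side12.png

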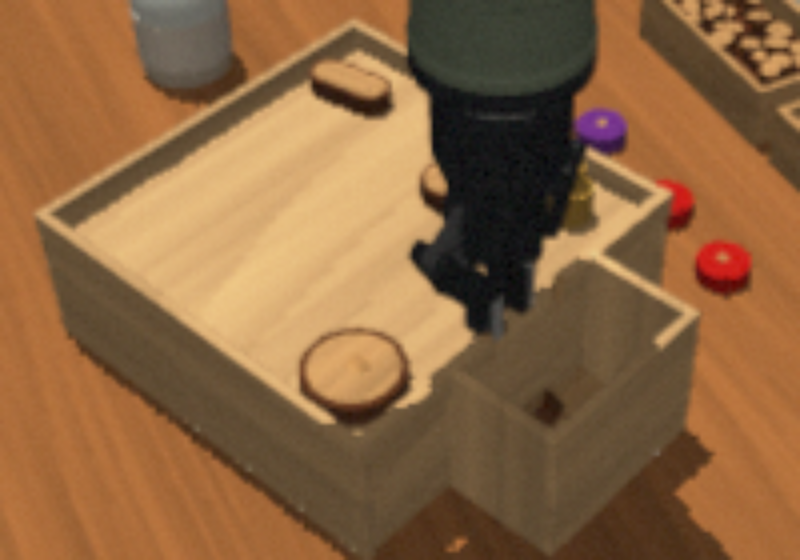

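The second slice is in the slot, visible at crop (548,405). Now the last one.

Request:
apply_moves(increments=[{"jaw":190,"tx":-0.3,"ty":0.9,"tz":1,"roll":0},{"jaw":190,"tx":0,"ty":0,"tz":2,"roll":-7},{"jaw":190,"tx":0,"ty":0,"tz":2,"roll":-7},{"jaw":190,"tx":0,"ty":2,"tz":0,"roll":-7},{"jaw":190,"tx":0,"ty":2.5,"tz":0,"roll":-7}])

```text
t: 10.53
ee_pos: [0.5457, 0.0105, 0.1406]
tcp_rot: [0.728, 0.686, 0.001, 0.001]
force: [0.6, 0.0, -0.6]
gripper_width: 0.0219
```

```bash
python3 - <<'E'
from h import *
goto((-39,85.5),.14,-37)
E
```

```text
t 10.53 tray [40.8 14.6] z 0.1406 pushdir -23.5 F [ 0.55  0.   -0.64] w 0.0219
to (-39, 85.5) 0.14 -37 d cm [ 3.92  9.93 -0.06] droll -13.5
```

Request:
apply_moves(increments=[{"jaw":190,"tx":0.8,"ty":2,"tz":0,"roll":-3.4},{"jaw":190,"tx":0.8,"ty":2,"tz":0,"roll":-3.3},{"jaw":190,"tx":0.8,"ty":2,"tz":0,"roll":-3.3},{"jaw":190,"tx":0.8,"ty":2,"tz":0,"roll":-3.2},{"jaw":190,"tx":0.7,"ty":1.7,"tz":0,"roll":0}])

```text
t: 10.95
ee_pos: [0.5842, 0.1105, 0.1395]
tcp_rot: [0.8, 0.6, 0.0, -0.001]
force: [-0.7, -0.3, 0.0]
gripper_width: 0.0221
```

Request:
apply_moves(increments=[{"jaw":190,"tx":0,"ty":0,"tz":0,"roll":0}])

```text
t: 11.03
ee_pos: [0.5845, 0.1127, 0.1391]
tcp_rot: [0.798, 0.603, 0.001, -0.001]
force: [-0.2, 1.3, -1.2]
gripper_width: 0.0215
```

```bash
python3 - <<'E'
from h import *
goto((-39,85.5),.089,-37)
im=ctrl.read_camera("wrist"); cv2.imwrite("pics/wrist13.png",im[:,:,::-1])
im=ctrl.read_camera("side"); cv2.imwrite("pics/side13.png",cv2.resize(im[130:270,185:385,::-1],None,fx=4,fy=4))
E
```

```text
t 11.03 tray [-41.9  86.2] z 0.1391 pushdir -35.9 F [-0.22  1.31 -1.17] w 0.0215
to (-39, 85.5) 0.089 -37 d cm [ 0.04 -0.29 -5.01] droll -1.1
```

View pics/wrist13.png

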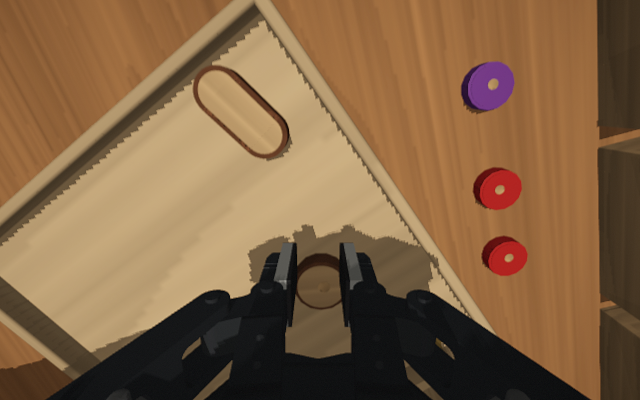

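View pics/side13.png

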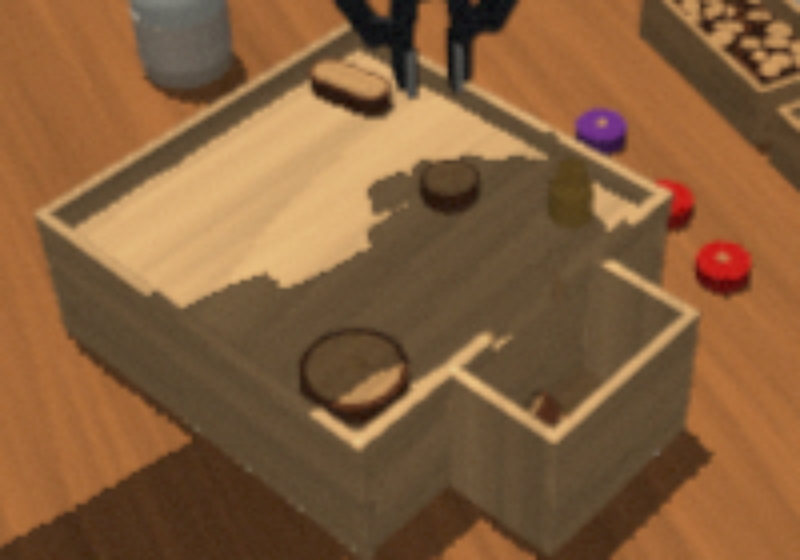

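The last slice is centred at (320,280). The other parts are clear of the path. Lowering and pushing.

Request:
apply_moves(increments=[{"jaw":190,"tx":0,"ty":0,"tz":-2,"roll":0},{"jaw":190,"tx":0,"ty":0,"tz":-2,"roll":0},{"jaw":190,"tx":0,"ty":0,"tz":-0.8,"roll":0},{"jaw":190,"tx":0,"ty":0,"tz":-0.2,"roll":0},{"jaw":190,"tx":-0.13,"ty":-0.45,"tz":0,"roll":0}])

```text
t: 11.55
ee_pos: [0.5831, 0.1032, 0.089]
tcp_rot: [0.799, 0.601, -0.0, -0.0]
force: [0.9, 1.0, -0.5]
gripper_width: 0.0219
```

Request:
apply_moves(increments=[{"jaw":190,"tx":-0.13,"ty":-0.45,"tz":0,"roll":0},{"jaw":190,"tx":-0.13,"ty":-0.45,"tz":0,"roll":0},{"jaw":190,"tx":-0.13,"ty":-0.45,"tz":0,"roll":0},{"jaw":190,"tx":-0.16,"ty":-0.57,"tz":0,"roll":0},{"jaw":190,"tx":-0.16,"ty":-0.57,"tz":0,"roll":0}])

```text
t: 11.97
ee_pos: [0.5761, 0.0773, 0.0891]
tcp_rot: [0.799, 0.601, 0.0, 0.0]
force: [0.4, 0.6, 0.6]
gripper_width: 0.0215
```

Request:
apply_moves(increments=[{"jaw":190,"tx":-0.16,"ty":-0.57,"tz":0,"roll":0},{"jaw":190,"tx":-0.16,"ty":-0.57,"tz":0,"roll":0},{"jaw":190,"tx":-0.16,"ty":-0.57,"tz":0,"roll":0},{"jaw":190,"tx":-0.16,"ty":-0.57,"tz":0,"roll":0},{"jaw":190,"tx":-0.16,"ty":-0.57,"tz":0,"roll":0}])

```text
t: 12.38
ee_pos: [0.568, 0.0489, 0.0888]
tcp_rot: [0.799, 0.601, -0.0, -0.0]
force: [-0.4, -0.3, 1.1]
gripper_width: 0.0219
```

```bash
python3 - <<'E'
from h import *
goto((53,18),.089,-36)
im=ctrl.read_camera("side"); cv2.imwrite("pics/side14.png",cv2.resize(im[130:270,185:385,::-1],None,fx=4,fy=4))
E
```

```text
t 12.38 tray [12.4 48.7] z 0.0888 pushdir -36.2 F [-0.44 -0.27  1.1 ] w 0.0219
to (53, 18) 0.089 -36 d cm [-1.48 -4.87  0.02] droll 0.2
```

View pics/side14.png

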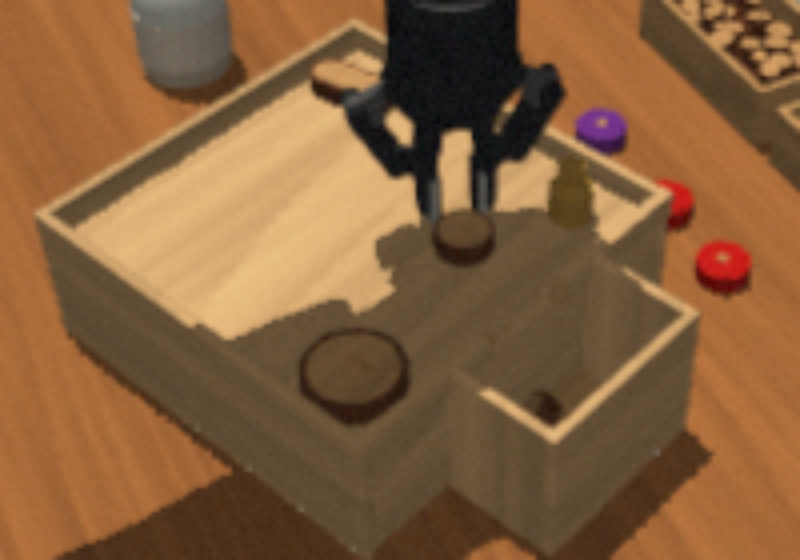

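The last slice is cradled at crop (464,235). The knuckles pass above and beside the weight with room to spare.

Request:
apply_moves(increments=[{"jaw":190,"tx":-0.17,"ty":-0.57,"tz":0,"roll":0},{"jaw":190,"tx":-0.17,"ty":-0.57,"tz":0,"roll":0},{"jaw":190,"tx":-0.17,"ty":-0.57,"tz":0,"roll":0},{"jaw":190,"tx":-0.17,"ty":-0.57,"tz":0,"roll":0},{"jaw":190,"tx":-0.17,"ty":-0.57,"tz":0,"roll":0}])

```text
t: 12.85
ee_pos: [0.5594, 0.0203, 0.0887]
tcp_rot: [0.799, 0.601, -0.0, -0.0]
force: [-0.9, 0.1, 0.5]
gripper_width: 0.0219
```

Request:
apply_moves(increments=[{"jaw":190,"tx":-0.17,"ty":-0.57,"tz":0,"roll":0},{"jaw":190,"tx":-0.17,"ty":-0.57,"tz":0,"roll":0},{"jaw":190,"tx":-0.17,"ty":-0.57,"tz":0,"roll":0},{"jaw":190,"tx":0,"ty":0,"tz":0,"roll":0}])

```text
t: 13.18
ee_pos: [0.5543, 0.0024, 0.0889]
tcp_rot: [0.8, 0.601, -0.0, 0.0]
force: [-0.1, -0.2, 0.5]
gripper_width: 0.0219
```

```bash
python3 - <<'E'
from h import *
where()
im=ctrl.read_camera("side"); cv2.imwrite("pics/side15.png",cv2.resize(im[130:270,185:385,::-1],None,fx=4,fy=4))
E
```

```text
t 13.18 tray [51.3 19.8] z 0.0889 pushdir -36.3 F [-0.11 -0.2   0.48] w 0.0219
```

View pics/side15.png

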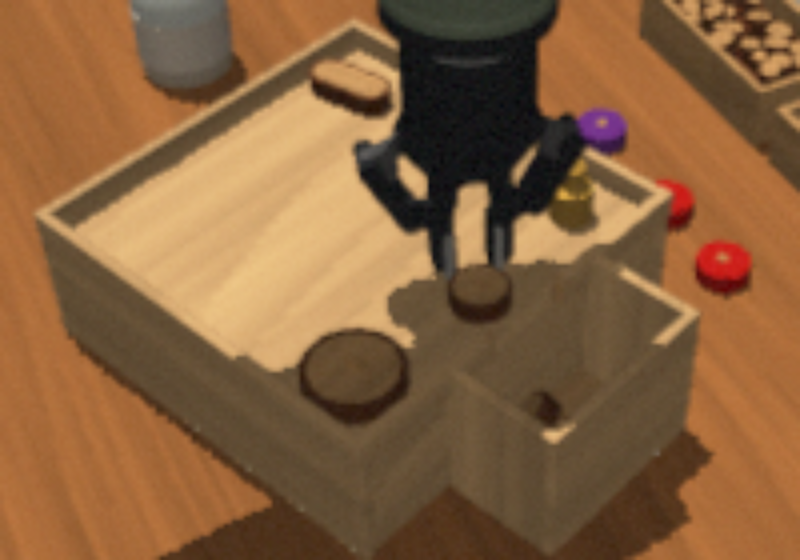

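```bash
python3 - <<'E'
from h import *
print(w2t(pix2w("side",185+(480-1.5)/4,130+(288-1.5)/4,.099)))
goto((28,36),.089,0)
goto((28,1),.089,0)
E
```

```text
[76.17498279  0.26198332]
t 13.23 tray [50.6 20.3] z 0.0888 pushdir -36.2 F [ 0.29  0.68 -0.36] w 0.0216
to (28, 36) 0.089 0 d cm [0.7  2.66 0.02] droll 36.2
t 13.23 tray [50.6 20.3] z 0.0888 pushdir -36.2 F [ 0.29  0.68 -0.36] w 0.0216
to (28, 1) 0.089 0 d cm [-2.59  1.46  0.02] droll 36.2
```

Request:
apply_moves(increments=[{"jaw":190,"tx":0.35,"ty":1.3,"tz":0,"roll":0},{"jaw":190,"tx":0.35,"ty":1.3,"tz":0,"roll":4},{"jaw":190,"tx":-0.8,"ty":-0.3,"tz":0,"roll":7},{"jaw":190,"tx":-0.8,"ty":-0.3,"tz":0,"roll":7},{"jaw":190,"tx":-0.8,"ty":-0.3,"tz":0,"roll":7}])

```text
t: 13.65
ee_pos: [0.5373, 0.0215, 0.0887]
tcp_rot: [0.647, 0.762, 0.0, -0.0]
force: [0.1, -0.2, -1.0]
gripper_width: 0.0218
```

Request:
apply_moves(increments=[{"jaw":190,"tx":-0.8,"ty":-0.3,"tz":0,"roll":7},{"jaw":190,"tx":0,"ty":0,"tz":0,"roll":4},{"jaw":190,"tx":0,"ty":0,"tz":0,"roll":0}])

```text
t: 13.9
ee_pos: [0.5295, 0.0179, 0.0889]
tcp_rot: [0.573, 0.82, 0.0, -0.0]
force: [0.4, -0.5, -0.1]
gripper_width: 0.0218
```

```bash
python3 - <<'E'
from h import *
goto((28,1),.089,0)
im=ctrl.read_camera("wrist"); cv2.imwrite("pics/wrist16.png",im[:,:,::-1])
E
```

```text
t 13.9 tray [28.3  1.9] z 0.0889 pushdir 0.0 F [ 0.4  -0.54 -0.11] w 0.0218
to (28, 1) 0.089 0 d cm [-0.1  -0.01  0.01] droll -0.0
```

View pics/wrist16.png

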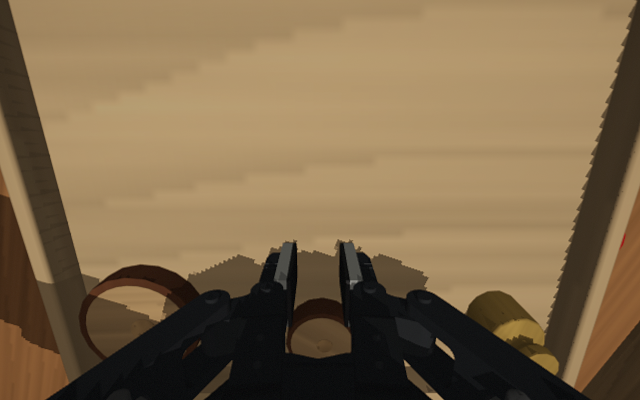

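The slice is centred at (321,328). Straight push along the tray's x.

Request:
apply_moves(increments=[{"jaw":190,"tx":0.21,"ty":-0.56,"tz":0,"roll":0},{"jaw":190,"tx":0.21,"ty":-0.56,"tz":0,"roll":0},{"jaw":190,"tx":0.21,"ty":-0.56,"tz":0,"roll":0},{"jaw":190,"tx":0.21,"ty":-0.56,"tz":0,"roll":0},{"jaw":190,"tx":0.21,"ty":-0.56,"tz":0,"roll":0}])

```text
t: 14.37
ee_pos: [0.5403, -0.0109, 0.0887]
tcp_rot: [0.575, 0.818, -0.0, -0.0]
force: [0.3, -0.7, -0.0]
gripper_width: 0.0218
```

```bash
python3 - <<'E'
from h import *
goto((92,1),.089,0)
im=ctrl.read_camera("side"); cv2.imwrite("pics/side17.png",cv2.resize(im[130:270,185:385,::-1],None,fx=4,fy=4))
E
```

```text
t 14.37 tray [59.   2.2] z 0.0887 pushdir -0.2 F [ 0.33 -0.66 -0.05] w 0.0218
to (92, 1) 0.089 0 d cm [ 1.02 -3.14  0.03] droll 0.2
```

View pics/side17.png

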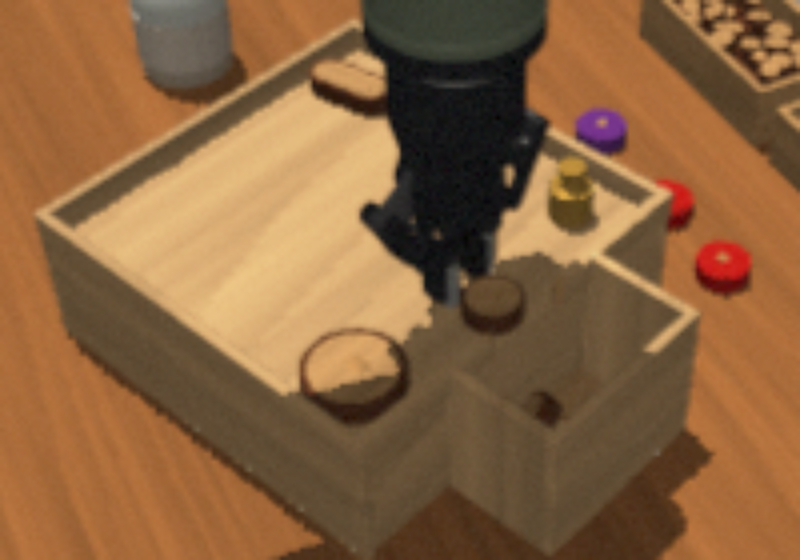

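The slice is at crop (492,297), in line with the gate. Finishing the push.

Request:
apply_moves(increments=[{"jaw":190,"tx":0.21,"ty":-0.56,"tz":0,"roll":0},{"jaw":190,"tx":0.21,"ty":-0.56,"tz":0,"roll":0},{"jaw":190,"tx":0.21,"ty":-0.56,"tz":0,"roll":0},{"jaw":190,"tx":0.21,"ty":-0.56,"tz":0,"roll":0},{"jaw":190,"tx":0.21,"ty":-0.56,"tz":0,"roll":0}])

```text
t: 14.83
ee_pos: [0.5508, -0.0388, 0.0888]
tcp_rot: [0.574, 0.819, -0.0, -0.0]
force: [0.7, 0.7, -0.4]
gripper_width: 0.0216
```

Request:
apply_moves(increments=[{"jaw":190,"tx":0.14,"ty":-0.36,"tz":0,"roll":0},{"jaw":190,"tx":0,"ty":0,"tz":0,"roll":0},{"jaw":190,"tx":0,"ty":0,"tz":0,"roll":0}])

```text
t: 15.08
ee_pos: [0.5519, -0.0418, 0.0887]
tcp_rot: [0.574, 0.819, 0.0, -0.0]
force: [-0.4, 0.2, -0.3]
gripper_width: 0.0218
```

```bash
python3 - <<'E'
from h import *
where()
im=ctrl.read_camera("side"); cv2.imwrite("pics/side18.png",cv2.resize(im[130:270,185:385,::-1],None,fx=4,fy=4))
E
```

```text
t 15.08 tray [92.   2.5] z 0.0887 pushdir -0.2 F [-0.42  0.21 -0.25] w 0.0218
```

View pics/side18.png

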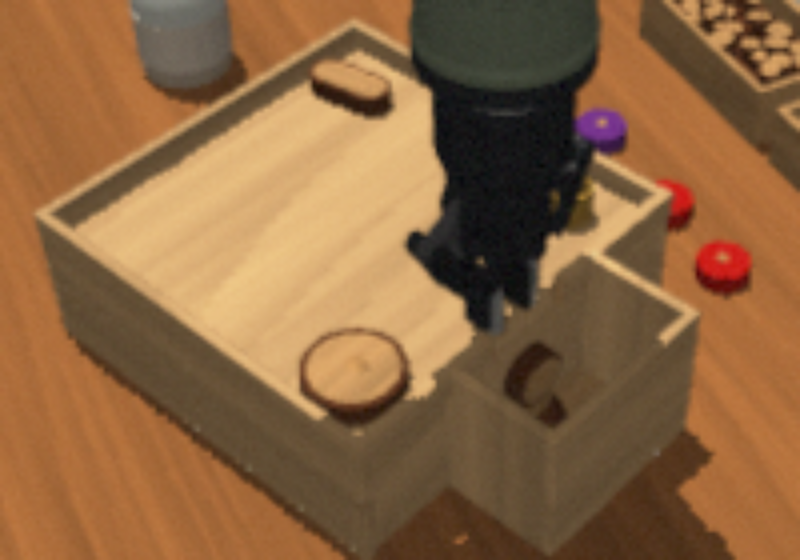

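The third slice is in the slot, tilted against the wall at crop (530,375). Backing off and moving away so the top camera can see.

Request:
apply_moves(increments=[{"jaw":190,"tx":-0.3,"ty":0.9,"tz":1,"roll":0},{"jaw":190,"tx":0,"ty":0,"tz":3,"roll":0},{"jaw":190,"tx":0,"ty":0,"tz":4,"roll":0},{"jaw":190,"tx":-1,"ty":2,"tz":3,"roll":0},{"jaw":190,"tx":-1.5,"ty":2.5,"tz":1,"roll":0}])

```text
t: 15.55
ee_pos: [0.5249, 0.0124, 0.2132]
tcp_rot: [0.575, 0.818, 0.002, 0.002]
force: [0.5, 0.5, 0.3]
gripper_width: 0.0221
```

Request:
apply_moves(increments=[{"jaw":190,"tx":-1.5,"ty":2.5,"tz":0,"roll":0},{"jaw":190,"tx":-1.5,"ty":2.5,"tz":0,"roll":0},{"jaw":190,"tx":-1.5,"ty":2.5,"tz":0,"roll":3},{"jaw":190,"tx":-1.5,"ty":2.5,"tz":0,"roll":3},{"jaw":190,"tx":-1.5,"ty":2.5,"tz":0,"roll":3}])

```text
t: 15.97
ee_pos: [0.4474, 0.1392, 0.2095]
tcp_rot: [0.507, 0.862, 0.0, 0.0]
force: [0.7, 0.4, 0.4]
gripper_width: 0.0214
```

Request:
apply_moves(increments=[{"jaw":190,"tx":-1.6,"ty":2.5,"tz":0,"roll":3},{"jaw":190,"tx":-1.6,"ty":2.5,"tz":0,"roll":3},{"jaw":190,"tx":-1.6,"ty":2.5,"tz":0,"roll":3},{"jaw":190,"tx":-1.6,"ty":2.5,"tz":0,"roll":3},{"jaw":190,"tx":-1.6,"ty":2.5,"tz":0,"roll":3}])

```text
t: 16.38
ee_pos: [0.3672, 0.2639, 0.2095]
tcp_rot: [0.39, 0.921, 0.0, 0.0]
force: [-0.3, -0.3, -0.0]
gripper_width: 0.0216
```

Request:
apply_moves(increments=[{"jaw":190,"tx":-1.6,"ty":2.5,"tz":0,"roll":3},{"jaw":190,"tx":-1.6,"ty":2.5,"tz":0,"roll":3},{"jaw":190,"tx":-1.6,"ty":2.5,"tz":0,"roll":3},{"jaw":190,"tx":0,"ty":0,"tz":0,"roll":0}])

```text
t: 16.72
ee_pos: [0.3167, 0.342, 0.2094]
tcp_rot: [0.313, 0.95, 0.001, -0.001]
force: [-0.4, 0.1, 0.4]
gripper_width: 0.0216
```

```bash
python3 - <<'E'
from h import *
where()
im=ctrl.read_camera("side"); cv2.imwrite("pics/side19.png",cv2.resize(im[130:270,185:385,::-1],None,fx=4,fy=4))
im=ctrl.read_camera("top"); cv2.imwrite("pics/top19.png",cv2.resize(im[150:300,210:410,::-1],None,fx=4,fy=4))
E
```

```text
t 16.72 tray [-349.2  -86.5] z 0.2094 pushdir 33.4 F [-0.38  0.1   0.4 ] w 0.0216
```

View pics/side19.png

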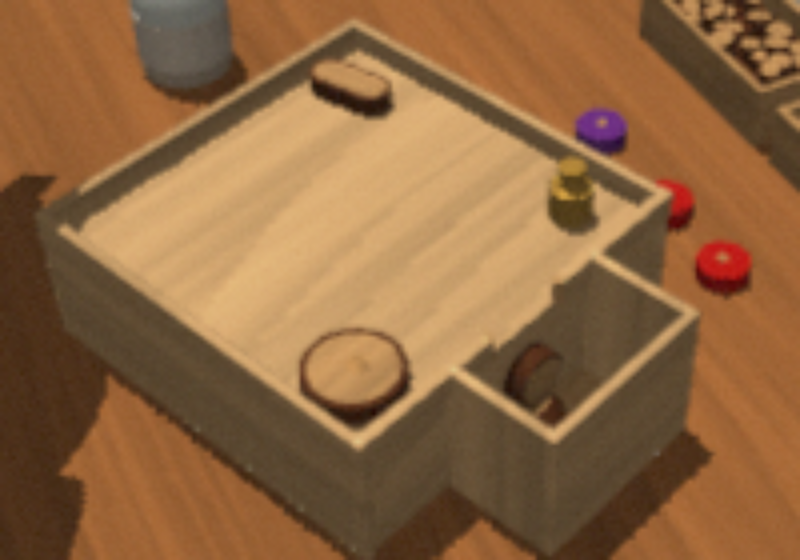

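View pics/top19.png

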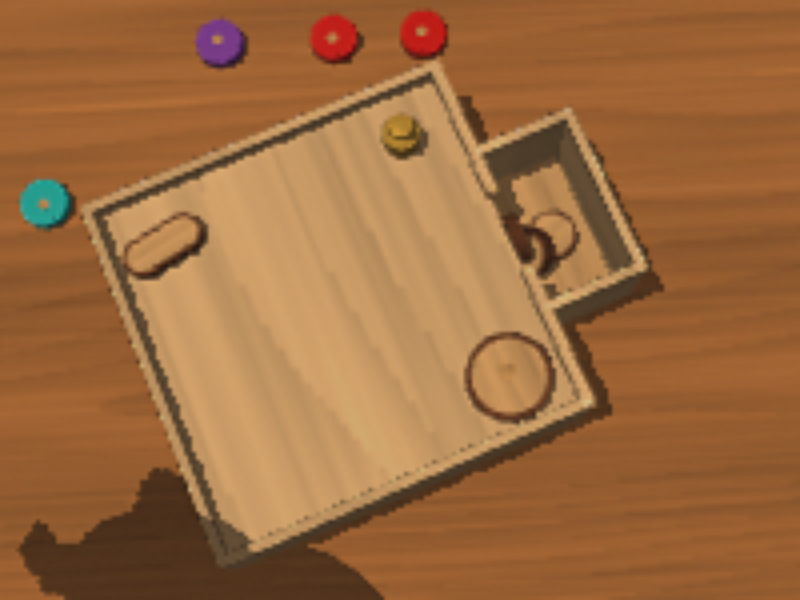

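```bash
python3 - <<'E'
from h import *
a=cv2.imread("pics/top19.png")[100:320,460:670];b=cv2.imread("pics/side19.png")[230:450,440:710]
a=cv2.resize(a,(400,419));b=cv2.resize(b,(400,419*1))
cv2.imwrite("pics/slot.png",cv2.convertScaleAbs(np.hstack([a,b]),alpha=1.6))
E
```

```text
(no output)
```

View pics/slot.png

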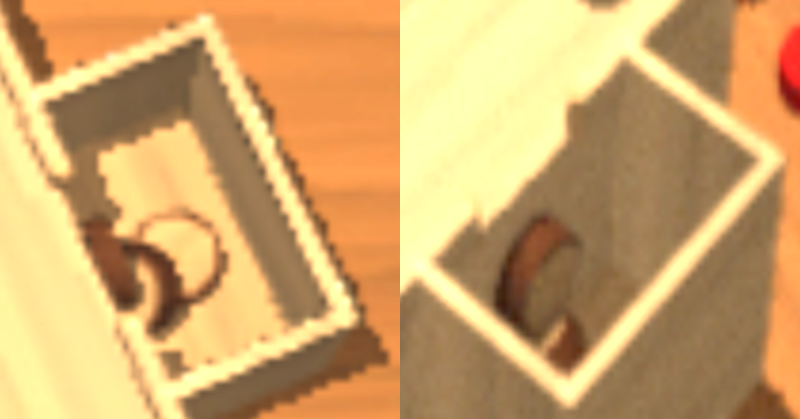

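```bash
python3 - <<'E'
from h import *
print(ctrl.close_job())
E
```

```text
the job is handed in; nothing more can be done
None
```

I swept all three small slices along the tray floor and through the gate, one after the other, using two partly opened fingertips. All three dropped into the slot, and I handed the job in at about 17 s. The middle slice went first, then the near one, then the far one. Nothing was gripped or lifted, and the force readings stayed within about 2.5 N.

**Last checks:** The final top and side pictures show all three slices inside the slot, one lying flat and the other two leaning near the tray-side wall. By eye, they sit below the level of the sorting floor.

- **Left in place:** The big slice, the long slice, the weight and the four coloured look-alikes are where they started. The jar shows no change in the side view. The mortar was outside the final crops, but the arm never went near it.
- **Disagreement:** The side camera and the arm's own position differed by 3–5 mm across the gate. I steered the second slice a little toward the middle to allow for it, and saw no contact with the gate posts.

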